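# Load the jaw plate and lock the bench clamp's collar

### The job

Slide the dark wooden jaw plate, lying flat, into the slot of the green bench clamp until it is fully home against the stop. Then turn the steel collar counter-clockwise (its upright lever peg can simply be pushed round) until the pointer on the collar lines up with the raised locked mark, with the keeper standing behind the plate; stop at the mark, the collar can turn past it. Leave the other things on the bench where they are.

Things in the scene. Friction and masses are not known exactly. Their poses are not given: they have to be found in the camera images.
- jaw_plate: Loose flat dark-wood plate, 140 (its x) x 60 (its y) x 18 mm (z), about 0.12 kg, lying flat on the bench. Origin at the centre of its underside. Either end may go in first. It can be gripped across its 60 mm width.
- bench_clamp: Low green clamp screwed to the bench. Origin on the bench under the collar's axis, z up. A slot runs along its x, entered from -x moving to +x; its floor is the bench. Slot 63 mm wide between rails 23 mm high, 13.5 mm thick. A bridge over it, x -35 to +80 mm, 90 mm wide: underside 23 mm, top 35 mm above the bench. The plate is home with its centre at x = +1 mm, y = 0.
- slot_mouth (a point): Centre of the slot's mouth at bench level (clamp x = -60 mm, y = 0). Slanted lead-ins narrow the slot from 85 mm here to 63 mm at x = -35 mm. The rear end of a plate that is home sticks out 9 mm beyond the mouth.
- slot_stop (a point): Centre of the stop's face at bench level, at the slot's end (clamp x = +71 mm, y = 0).
- locked_mark (a point): The locked mark: top centre of a steel rib on the bridge, 20 x 5 mm, lying along the clamp's x axis at x = +54 to +74 mm, y = 0, 49 mm above the bench.
- lock_collar (a joint): Angle of the captive steel collar (84 mm diameter, 37 to 67 mm above the bench, on a green post 77 mm high) about the upright axis through the clamp's origin. 0: open stop; grows counter-clockwise seen from above; 1.75: pointer at the locked mark, keeper along the clamp's -x; 2.15: far stop. Friction (2.5 N at the peg) holds it where it is left. Starts between 0 and 0.5.
- lever_peg (a point): Top centre of the upright lever peg, 115 mm above the bench, 100 mm from the collar's axis: a dark steel rod of 18 mm diameter whose foot, 57 mm above the bench, stands on a flat arm 14 mm wide. Seen in the clamp's frame the arm lies (joint value + 0.392) rad counter-clockwise from +x.
- keeper_toe (a point): Lower end, 10 mm above the bench, of the keeper: a rod of 12 mm diameter hanging from the collar's second arm (18 mm wide, top 57 mm above the bench), 84 mm from the axis, (joint value + 1.392) rad counter-clockwise from the clamp's +x. Locked, it stands behind the plate's rear end, about 9 mm clear; a plate that sticks out too far blocks it.
- offcut: Bystander: pale wood block 90 x 80 x 35 mm. Origin at the centre of its underside.
- glue_bottle: Bystander: white bottle, 64 mm diameter, 160 mm high. Origin at the centre of its underside.
- screwdriver: Bystander: screwdriver about 200 mm long with a black handle, lying along its x axis.
- wax_jar: Bystander: low jar with a green cap, 66 mm diameter, 50 mm high. Origin at the centre of its underside.
Not all that is in view belongs to the job. There is more than one size of the jaw_plate; the one meant has the size given above.

How it is judged (in metres and radians):
On the way, in this order (a step that is already met when the one before it is completed fails the run):
1. the plate is home against the stop while the collar is still open (x of jaw_plate in the frame of bench_clamp between -0.004 and 0.004 m and y of jaw_plate in the frame of bench_clamp between -0.004 and 0.004 m and z of jaw_plate in the frame of bench_clamp below 0.006 m and angle between the x axis of jaw_plate and the x axis of bench_clamp, either way round below 0.08 rad and value of joint lock_collar below 1.3 rad), for 0.2 s.
2. the collar is turned to the locked mark with the plate home (x of jaw_plate in the frame of bench_clamp between -0.004 and 0.004 m and y of jaw_plate in the frame of bench_clamp between -0.004 and 0.004 m and z of jaw_plate in the frame of bench_clamp below 0.006 m and angle between the x axis of jaw_plate and the x axis of bench_clamp, either way round below 0.08 rad and value of joint lock_collar between 1.65 and 1.85 rad), for 0.2 s.
At the end, for the whole second after the job is handed in: The plate lies flat in the slot, its centre within 4 mm of the clamp's origin along and across the slot (home is +1 mm) and its length within 0.08 rad of the slot; the collar stands within 0.10 rad of the locked mark (1.65 to 1.85 rad); both are at rest (all of step 2 and linear speed of jaw_plate below 0.02 m/s and velocity of joint lock_collar between -0.05 and 0.05 rad/s); the robot touches nothing.
It fails at once if a bystander is moved by more than 30 mm (distance of any of offcut, glue_bottle, screwdriver, wax_jar from where it was at the start of the episode above 0.03 m).
It also fails if it takes over 64 s, if anything falls off the work surface, if the arm or the gripper's body presses on something with over 40 N, if the wrist force passes 120 N, or if a joint passes its speed limit or range.

### The arm

A 6-joint arm with a two-finger parallel gripper is mounted at the origin on the work surface. World frame = base frame: x ahead of the robot, y to its left, z up, the work surface at z = 0. Lengths are in m, angles in degrees, forces in N, time in s.
With the tool pointing down it reaches from about 0.4 to 0.825 m from the base axis. Payload 7 kg.
Tool frame: the origin (TCP) lies midway between the tips of the shut fingers; the grasp point (between the pads) lies 19 mm behind it; z points along the fingers, y is the line along which they close (so a half turn about z gives the same grasp; the last joint's range is limited). The gripper opens to 88 mm and grips with 3 to 60 N. Pads are 19 mm wide; open, the fingers measure 130 mm over their backs; the gripper's body (78 mm by 193 mm) begins 47 mm behind the grasp point.
Start: joints at [80.105, 20.546, 0.682, 0, -70.136, -16.507], TCP at [0.3, 0.605, 0.227] pointing down, gripper open.
Joint ranges: [-176.03, 176.03], [-82.01, 121.73], [-58.28, 71.71], [-173.87, 95.51], [-174.79, -0.11], [-173.66, 173.66]. Speed limits (degrees/s): [136.94, 136.94, 172.46, 180, 180, 180].

### API

Orientations are given as [roll, pitch, yaw] about the fixed x, y, z axes, in that order (R = Rz(yaw) Ry(pitch) Rx(roll)).
In Python, from plant import get_state, optics, order gives the robot as it stands. The module is installed in compiled form; this text tells all that it offers.
- The arm moves only by the tool send_rows, never from a script. Its argument "moves" is a list of rows, each an object with "slide": the shift along the tool's x, y, z as a fraction of full scale, a list of three; "turn": the turn about the tool's z as a fraction of full scale; "gripper": the opening, from 0 (shut) to 1 (fully open). A call has exactly 5 rows; each row is the pose to reach, as a shift and turn from the pose commanded when the call began, along the tool's axes at that moment; what a row does not reach only later rows make up. Full scale, the value 1, is 150 mm for a shift and 90 degrees for a turn. A row lasts 1/12 s, in which the tool goes at most 41.7 mm and 7.16 degrees, less where a joint would pass 70% of its speed; a pose out of reach is approached as far as the arm can. A call with a number of a shift or a turn outside -1 to 1 is refused whole. A call with a gripper value outside its range is refused whole. The fingers move at their own pace and stop on an object; "newtons" is the grip in N (left out, the last holds). Time passes only in rows, so rows that repeat a pose let the fingers close, or fill a call up. It gives the time, the measured TCP pose, the force, the opening and the grip force at its end, in the units of the state.
- get_state(): the state, without advancing time (a new reading comes with each control period).
- optics.capture(name): name is "side" or "top"; returns a dict with "img" (480x640x3 uint8, red, green, blue), "intrinsics" (3x3 intrinsics, pixels), "dist" ([k1, k2, p1, p2, k3] as OpenCV has them; the pictures are not rectified), "origin" and "attitude" of the camera in the world. Camera axes: x right, y down, z forward; pixel columns grow to the right and rows downward; lengths in m; the calibration is good to about 2 mm. A picture is of the moment at which its call begins. There is no depth.
- order.close_job(): hands the job in; it is judged then, once.
Trained networks look in the newest picture that a camera, given by its name, has taken for a name from the list of things; names that differ only in an ending like _2 or _b are one class to them, and where a whole thing is asked for, a point or a joint stands for the part that bears it (a point fixed in the world has none). Each returns a list of dicts, best first, with "p" (0 to 1); they miss things now and then, are a little off and sometimes report something else, mostly with a low value. They report only what shows in the picture. A call takes as long as a camera call. They do not tell look-alikes from the thing itself.
- optics.look_for(camera, name): "location" ([x, y, z] in m, in world coordinates, good to about 4 mm: the middle of the surface that is visible of it).
The state is a dict: "time_s": time; "joints": joint angles; "qd": joint speeds; "joint_torque": joint torques, N m; "tcp_pos": TCP position; "eef_rot": TCP orientation; "contact_force": force on the tool from outside, world axes, zero at the start; "moment": the same for the moment, N m; "gripper_width": finger opening in m; "gripper_force": force on a finger pad.
Only numpy, scipy, OpenCV 4.12 (cv2) and the standard library are available. Lean on these libraries where they do the work, as an engineer would, in place of code of your own. Each camera call takes 0.05 s, during which the arm holds its last target. There are 200 camera calls.

## Working session

There is one attempt and no reset: what is moved stays moved. The work goes in short steps, Python scripts to look and compute and a tool call to move; the robot and the scene stay as the last step left them, time stands still between calls to the robot, and variables do not carry over. Pictures are saved under pics/ and viewed, at most 12 in all, crops included, and the job is handed in when it is done.

Besides the shell and the picture viewer there is one more tool, called after ">>>" by a JSON object that holds its "name" and its "arguments", one argument or row to a line. send_rows: Moves the arm, as the interface text tells. Shift numbers are shares of 150 mm and turn numbers shares of 90 degrees, none past 1 either way. Its arguments: {"type":"object","properties":{"moves":{"type":"array"},"newtons":{"type":"number"}},"required":["moves"]}

```bash
mkdir -p pics
cat > h.py <<'E'
import numpy as np, cv2
from plant import get_state, optics, order
from scipy.spatial.transform import Rotation as Ro
def Rm(a):
    a=np.array(a,float)
    if a.shape==(3,3): return a
    if a.size==3: return Ro.from_euler('xyz',a.ravel(),degrees=True).as_matrix()
    return Ro.from_quat(a).as_matrix()
def pix2w(c,uv,z):
    p=cv2.undistortPoints(np.array(uv,float).reshape(-1,1,2),np.array(c['intrinsics']),np.array(c['dist'])).reshape(-1,2)
    d=np.c_[p,np.ones(len(p))]@Rm(c['attitude']).T; o=np.array(c['origin'])
    return o+d*((z-o[2])/d[:,2])[:,None]
def w2pix(c,P):
    R=Rm(c['attitude']); P=np.array(P,float).reshape(-1,3)
    q=(P-np.array(c['origin']))@R
    return cv2.projectPoints(q,np.zeros(3),np.zeros(3),np.array(c['intrinsics']),np.array(c['dist']))[0].reshape(-1,2)
def save(c,n): cv2.imwrite('pics/'+n,c['img'][:,:,::-1])
E
python3 - <<'E'
from h import *
for n in ['top','side']:
    c=optics.capture(n); save(c,n+'1.png'); print(n,c['origin'],c['attitude'])
    for k in ['jaw_plate','bench_clamp','lever_peg','keeper_toe','locked_mark','slot_mouth','slot_stop','offcut','glue_bottle','screwdriver','wax_jar']:
        for r in optics.look_for(n,k): print(k,np.round(r['location'],3),round(r['p'],2),w2pix(c,r['location']).round()[0])
print(get_state())
E
```

```text
top [ 0.31738707 -0.00703756  1.53607395] [-169.10401848   -0.65838623  -90.12111691]
jaw_plate [ 0.753 -0.348  0.012] 0.76 [434. 175.]
jaw_plate [ 0.597 -0.256  0.019] 0.65 [401. 234.]
jaw_plate [ 0.397 -0.204  0.024] 0.58 [382. 313.]
jaw_plate [0.752 0.044 0.022] 0.4 [282. 174.]
bench_clamp [0.583 0.106 0.055] 0.69 [256. 237.]
lever_peg [0.577 0.085 0.065] 0.77 [265. 238.]
keeper_toe [0.578 0.087 0.065] 0.8 [264. 238.]
locked_mark [0.579 0.105 0.057] 0.74 [257. 238.]
slot_mouth [0.581 0.105 0.052] 0.8 [257. 238.]
slot_stop [0.584 0.106 0.058] 0.78 [256. 236.]
offcut [ 0.5   -0.485  0.034] 0.78 [495. 271.]
offcut [0.577 0.085 0.066] 0.29 [264. 238.]
glue_bottle [ 0.731 -0.181  0.101] 0.79 [373. 173.]
glue_bottle [0.553 0.4   0.047] 0.18 [137. 249.]
screwdriver [0.757 0.045 0.017] 0.86 [282. 173.]
wax_jar [0.553 0.403 0.049] 0.9 [136. 249.]
side [ 0.3823988  -1.067534    0.97116535] [-128.63084072    0.3098439   -12.11323832]
jaw_plate [ 0.59  -0.266  0.015] 0.85 [338. 349.]
jaw_plate [ 0.754 -0.354  0.013] 0.74 [418. 367.]
jaw_plate [ 0.398 -0.228  0.022] 0.72 [252. 348.]
jaw_plate 
[... 649 characters left out ...]
 [321. 440.]
{'time_s': 1.2, 'joints': array([ 8.01064945e+01,  2.05472638e+01,  6.81904286e-01,  4.81993614e-05,
       -7.01361196e+01, -1.65065265e+01]), 'qd': array([ 0.02073549, -0.10147102, -0.02475524,  0.00459974,  0.03444694,
       -0.08557136]), 'joint_torque': array([ 1.24811089e-03, -5.82403135e+01,  2.93307638e+01,  7.00329110e+00,
        1.23164410e-02,  2.11254843e-06]), 'tcp_pos': array([0.30014012, 0.60457415, 0.22655077]), 'eef_rot': array([ 1.79998595e+02, -4.63722547e-04, -2.64000156e+01]), 'contact_force': array([-0.49454373, -0.75442048,  0.07664025]), 'moment': array([-0.06656714, -0.01041023,  0.05109154]), 'gripper_force': 0.0, 'gripper_width': 0.08741861211487355}
```

View pics/top1.png

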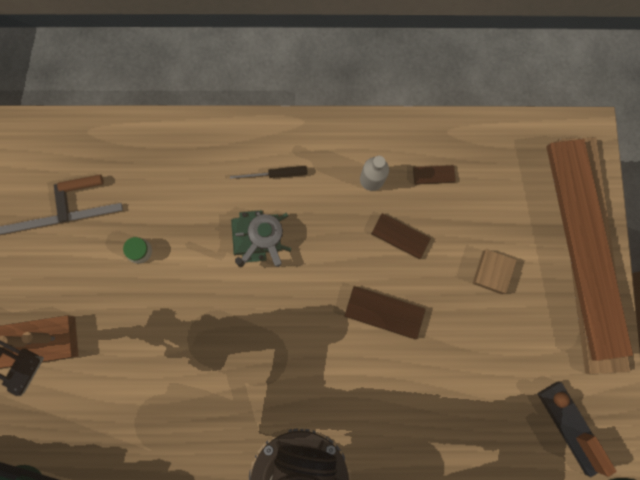

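Run:
```python
import cv2
a=cv2.imread('pics/top1.png')
b=cv2.resize(a[180:300,190:330],None,fx=5,fy=5,interpolation=cv2.INTER_CUBIC)
cv2.imwrite('pics/top1c.png',b)
b=cv2.resize(a[150:340,350:470],None,fx=3.1,fy=3.1,interpolation=cv2.INTER_CUBIC)
cv2.imwrite('pics/top1p.png',b)
```

```text
(no output)
```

View pics/top1c.png

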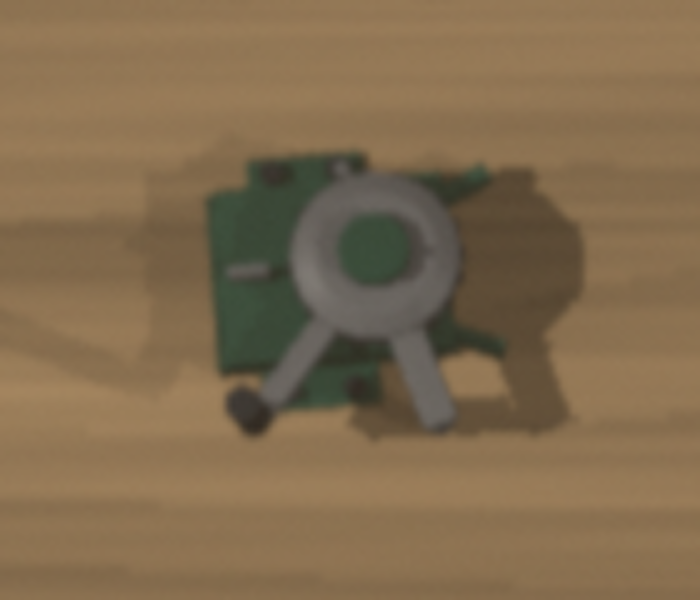

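View pics/top1p.png

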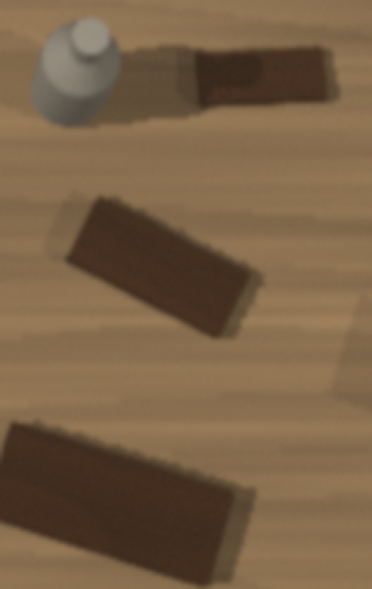

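The dark plates lie at top-image px (434,175), (401,236) and (385,313). Their sizes look small, medium and large, so the middle one should be the 140x60. I'll measure all three. The clamp's axis is at about (265,230), its mouth faces right (world -y), and the peg is at about (239,262).

Run:
```python
from h import *
for n,pts in [('top',[(434,175),(401,236),(385,313)]),('side',[(418,367),(338,349),(252,348)])]:
    c=optics.capture(n); g=cv2.cvtColor(c['img'],cv2.COLOR_RGB2GRAY)
    for p in pts:
        m=np.zeros((482,642),np.uint8)
        im=cv2.GaussianBlur(c['img'],(3,3),0).copy()
        cv2.floodFill(im,m,p,(0,0,0),(14,)*3,(14,)*3,cv2.FLOODFILL_FIXED_RANGE|cv2.FLOODFILL_MASK_ONLY|(255<<8))
        m=cv2.morphologyEx(m[1:-1,1:-1],cv2.MORPH_OPEN,np.ones((5,5)))
        ct=max(cv2.findContours(m,0,2)[0],key=cv2.contourArea).reshape(-1,2)
        W=pix2w(c,ct,0.018)[:,:2]
        print(n,p,cv2.minAreaRect((W*1000).astype(np.float32)))
    if n=='side':
        cv2.imwrite('pics/side1c.png',cv2.resize(c['img'][190:300,235:375,::-1],None,fx=5,fy=5,interpolation=cv2.INTER_CUBIC))
```

```text
top (434, 175) ((752.947998046875, -345.26617431640625), (43.35146713256836, 109.81917572021484), 1.9144716262817383)
top (401, 236) ((592.806884765625, -256.7491455078125), (138.61068725585938, 61.42918014526367), 61.29865264892578)
top (385, 313) ((400.6931457519531, -211.8270721435547), (185.67141723632812, 78.66984558105469), 72.09241485595703)
side (418, 367) ((751.4191284179688, -358.31512451171875), (45.81072998046875, 97.04498291015625), 1.8096048831939697)
side (338, 349) ((594.8719482421875, -261.7559509277344), (140.00531005859375, 60.12577819824219), 62.02480697631836)
side (252, 348) ((401.82659912109375, -206.95535278320312), (187.55462646484375, 80.85266876220703), 72.35712432861328)
```

View pics/side1c.png

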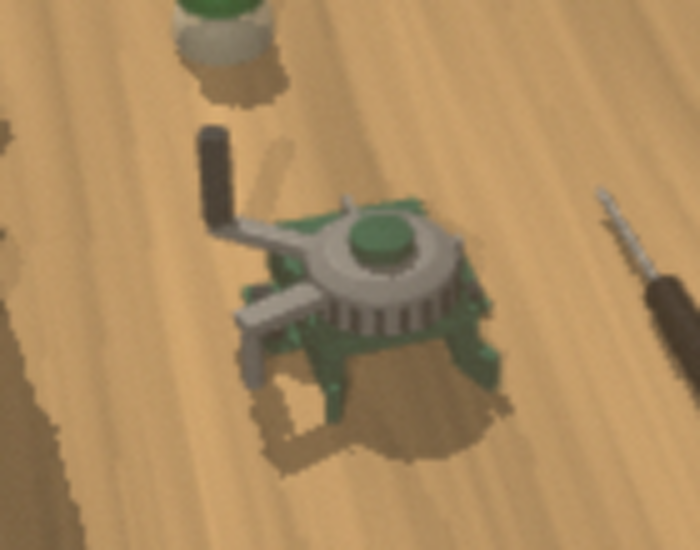

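```bash
cat > fit.py <<'E'
from h import *
from scipy.optimize import least_squares
T=optics.capture('top');S=optics.capture('side')
def P(q,r,a,z): return [r*np.cos(a),r*np.sin(a),z]
def obs(q):
    j=q[3]
    t=[([.08,-.045,.035],(208,197)),([.08,.045,.035],(220,373)),([.074,0,.049],(227,271)),([.054,0,.049],(272,270)),([0,0,.077],(377,248)),(P(q,.1,j+.392,.115),(243,403))]
    s=[([0,0,.077],(382,238)),(P(q,.1,j+.392,.115),(214,132)),(P(q,.1,j+.392,.060),(219,220)),(P(q,.084,j+1.392,.010),(255,384)),([.08,-.045,.035],(420,203))]
    return t,s
def res(q):
    c,s=np.cos(q[2]),np.sin(q[2]);R=np.array([[c,-s,0],[s,c,0],[0,0,1]]);o=np.array([q[0],q[1],0]);r=[]
    for cam,L,off in zip((T,S),obs(q),((190,180),(235,190))):
        w=[o+R@np.array(p) for p,_ in L]; px=np.array([u for _,u in L],float)
        r.append(w2pix(cam,w)-((px+.5)/5-.5+off))
    return np.vstack(r)
f=least_squares(lambda q:res(q).ravel(),[.58,.1,np.pi/2,.5],loss='soft_l1')
print(f.x,np.degrees(f.x[2])); print(res(f.x).round(1).tolist())
E
python3 fit.py
```

```text
[0.59810479 0.08471073 1.68014412 0.44914312] 96.26516725069592
[[0.9, -1.0], [1.7, -0.9], [0.5, 0.5], [-0.5, -0.2], [-0.4, -0.3], [0.2, -0.3], [-0.3, -1.0], [-0.4, 0.4], [-0.3, -1.0], [-0.4, 0.0], [-1.1, -1.4]]
```

Run:
```python
from h import *
c=optics.capture('top'); im=c['img'].astype(float); g=im[:,:,0]-im[:,:,1]*1.0  # green vs wood
g=cv2.GaussianBlur(g,(1,3),0)
E=[]
for v in range(223,251):
    r=g[v,222:240]; d=np.abs(np.diff(r)); k=np.argmax(d); 
    lo,hi=r[:3].mean(),r[-6:-2].mean(); th=(lo+hi)/2
    i=np.where((r[:-1]>th)&(r[1:]<=th))[0]
    if len(i): i=i[0]; E.append((222+i+(r[i]-th)/(r[i]-r[i+1]),v))
E=np.array(E); W=pix2w(c,E,.035)[:,:2]
vx,vy,x0,y0=cv2.fitLine(W.astype(np.float32),cv2.DIST_HUBER,0,.001,.001).ravel()
n=np.array([-vy,vx]);print((((W-[x0,y0])@n)*1000).round(1))
a=np.degrees(np.arctan2(vy,vx))%180;print('edge dir',a,'yaw',(a+90)%180, (x0,y0), 'dist origin',abs((np.array([.5981,.0847])-[x0,y0])@n))
```

```text
[-0.2 -0.1  0.1  0.2  0.1 -0.  -0.1 -0.1  0.   0.3  0.6  0.9  0.8  0.4
  0.  -0.1 -0.1 -0.1 -0.1 -0.2 -0.3 -0.3 -0.3 -0.2 -0.1  0.1  0.3  0.3]
edge dir 5.5287476 yaw 95.52875 (np.float32(0.57966906), np.float32(0.16762848)) dist origin 0.08431842898613139
```

```bash
cat > plan.py <<'E'
import numpy as np,sys
def plan(W):
    for a,b in zip(W[:-1],W[1:]):
        d=np.subtract(b[:3],a[:3]);t=np.radians(a[3]);c,s=np.cos(t),np.sin(t)
        print(b,'slide',np.round(np.array([d[0]*c+d[1]*s,d[0]*s-d[1]*c,-d[2]])/.15,3).tolist(),'turn',round(-((b[3]-a[3]+180)%360-180)/90,3),'mm',round(np.linalg.norm(d)*1000))
def now():
    from plant import get_state
    s=get_state();print(round(s['time_s'],2),s['tcp_pos'].round(4),s['eef_rot'].round(1),s['contact_force'].round(1),s['gripper_width'].round(4),round(float(s['joints'][5]),0))
    return [*s['tcp_pos'],s['eef_rot'][2]]
E
python3 - <<'E'
from plan import *
plan([[.3,.605,.227,-26.4],[.37,.46,.227,-58],[.43,.31,.227,-88],[.48,.16,.227,-118.4],[.52,0.,.227,-118.4],[.55,-.155,.227,-118.4],[.567,-.309,.227,-118.4],[.567,-.309,.1,-118.4]])
E
```

```text
[0.37, 0.46, 0.227, -58] slide [0.848, 0.658, -0.0] turn 0.351 mm 161
[0.43, 0.31, 0.227, -88] slide [1.06, 0.191, -0.0] turn 0.333 mm 162
[0.48, 0.16, 0.227, -118.4] slide [1.011, -0.298, -0.0] turn 0.338 mm 158
[0.52, 0.0, 0.227, -118.4] slide [0.811, -0.742, -0.0] turn -0.0 mm 165
[0.55, -0.155, 0.227, -118.4] slide [0.814, -0.667, -0.0] turn -0.0 mm 158
[0.567, -0.309, 0.227, -118.4] slide [0.849, -0.588, -0.0] turn -0.0 mm 155
[0.567, -0.309, 0.1, -118.4] slide [-0.0, 0.0, 0.847] turn -0.0 mm 127
```

>>> {"name": "send_rows", "arguments": {
  "moves": [
    {"slide": [0.2, 0.15, 0], "turn": 0.075, "gripper": 1},
    {"slide": [0.45, 0.34, 0], "turn": 0.15, "gripper": 1},
    {"slide": [0.65, 0.5, 0], "turn": 0.225, "gripper": 1},
    {"slide": [0.848, 0.658, 0], "turn": 0.3, "gripper": 1},
    {"slide": [0.848, 0.658, 0], "turn": 0.351, "gripper": 1}
  ]
}}

```text
time_s: 1.87
tcp_pos: [0.3718, 0.4542, 0.2273]
eef_rot: [180.0, -0.0, -58.5]
contact_force: [-0.2, 1.4, -0.4]
gripper_width: 0.0878
gripper_force: 0.0
```

>>> {"name": "send_rows", "arguments": {
  "moves": [
    {"slide": [0.25, 0.05, 0], "turn": 0.07, "gripper": 1},
    {"slide": [0.5, 0.1, 0], "turn": 0.14, "gripper": 1},
    {"slide": [0.75, 0.14, 0], "turn": 0.21, "gripper": 1},
    {"slide": [1, 0.191, 0], "turn": 0.28, "gripper": 1},
    {"slide": [1, 0.191, 0], "turn": 0.333, "gripper": 1}
  ]
}}

```text
time_s: 2.28
tcp_pos: [0.4263, 0.3123, 0.227]
eef_rot: [180.0, -0.0, -88.5]
contact_force: [-0.5, -0.2, -0.3]
gripper_width: 0.0878
gripper_force: 0.0
```

>>> {"name": "send_rows", "arguments": {
  "moves": [
    {"slide": [0.25, -0.075, 0], "turn": 0.07, "gripper": 1},
    {"slide": [0.5, -0.15, 0], "turn": 0.14, "gripper": 1},
    {"slide": [0.75, -0.225, 0], "turn": 0.21, "gripper": 1},
    {"slide": [1, -0.298, 0], "turn": 0.28, "gripper": 1},
    {"slide": [1, -0.298, 0], "turn": 0.338, "gripper": 1}
  ]
}}

```text
time_s: 2.7
tcp_pos: [0.4761, 0.164, 0.2269]
eef_rot: [-180.0, -0.0, -118.9]
contact_force: [0.6, 0.3, -0.9]
gripper_width: 0.0873
gripper_force: 0.0
```

>>> {"name": "send_rows", "arguments": {
  "moves": [
    {"slide": [0.16, -0.15, 0], "turn": 0, "gripper": 1},
    {"slide": [0.32, -0.3, 0], "turn": 0, "gripper": 1},
    {"slide": [0.49, -0.45, 0], "turn": 0, "gripper": 1},
    {"slide": [0.65, -0.6, 0], "turn": 0, "gripper": 1},
    {"slide": [0.811, -0.742, 0], "turn": 0, "gripper": 1}
  ]
}}

```text
time_s: 3.12
tcp_pos: [0.5158, 0.0074, 0.2269]
eef_rot: [-180.0, 0.0, -118.4]
contact_force: [1.1, 0.9, -0.7]
gripper_width: 0.0877
gripper_force: 0.0
```

Run:
```python
from plan import *
n=now()
plan([n,[.55,-.155,.227,-118.4],[.567,-.309,.227,-118.4],[.567,-.309,.1,-118.4]])
```

```text
Traceback (most recent call last):
  File "plan.py", line 8, in now
    s=get_state();print(round(s['time_s'],2),s['tcp_pos'].round(4),s['eef_rot'].round(1),s['contact_force'].round(1),s['gripper_width'].round(4),round(float(s['joints'][5]),0))
                                                                                                                     ^^^^^^^^^^^^^^^^^^^^^^^^
AttributeError: 'float' object has no attribute 'round'
```

>>> {"name": "send_rows", "arguments": {
  "moves": [
    {"slide": [0.16, -0.13, 0], "turn": 0, "gripper": 1},
    {"slide": [0.32, -0.26, 0], "turn": 0, "gripper": 1},
    {"slide": [0.49, -0.4, 0], "turn": 0, "gripper": 1},
    {"slide": [0.65, -0.53, 0], "turn": 0, "gripper": 1},
    {"slide": [0.82, -0.667, 0], "turn": 0, "gripper": 1}
  ]
}}

```text
time_s: 3.53
tcp_pos: [0.5452, -0.1483, 0.2268]
eef_rot: [-180.0, 0.0, -118.4]
contact_force: [0.8, 0.3, 0.4]
gripper_width: 0.0876
gripper_force: 0.0
```

>>> {"name": "send_rows", "arguments": {
  "moves": [
    {"slide": [0.2, -0.14, 0], "turn": 0, "gripper": 1},
    {"slide": [0.42, -0.28, 0], "turn": 0, "gripper": 1},
    {"slide": [0.63, -0.43, 0], "turn": 0, "gripper": 1},
    {"slide": [0.849, -0.588, 0], "turn": 0, "gripper": 1},
    {"slide": [0.849, -0.588, 0], "turn": 0, "gripper": 1}
  ]
}}

```text
time_s: 3.95
tcp_pos: [0.5621, -0.3066, 0.2257]
eef_rot: [180.0, -0.1, -118.6]
contact_force: [-0.3, 0.0, -0.4]
gripper_width: 0.0873
gripper_force: 0.0
```

>>> {"name": "send_rows", "arguments": {
  "moves": [
    {"slide": [0, 0, 0.2], "turn": 0, "gripper": 1},
    {"slide": [0, 0, 0.4], "turn": 0, "gripper": 1},
    {"slide": [0, 0, 0.6], "turn": 0, "gripper": 1},
    {"slide": [0, 0, 0.84], "turn": 0, "gripper": 1},
    {"slide": [0, 0, 0.84], "turn": 0, "gripper": 1}
  ]
}}

```text
time_s: 4.37
tcp_pos: [0.5578, -0.2993, 0.0936]
eef_rot: [179.4, -0.1, -118.5]
contact_force: [-1.0, 0.4, -1.7]
gripper_width: 0.0874
gripper_force: 0.0
```

```bash
sed -i "s/s\['gripper_width'\].round(4)/round(float(s['gripper_width']),4)/" plan.py
python3 - <<'E'
from plan import *
from h import *
n=now()
plan([n,[.567,-.309,.045,-118.4],[.567,-.309,.004,-118.4]])
c=optics.capture('top'); 
L=optics.look_for('top','jaw_plate')
print([(np.round(r['location'],3),r['p']) for r in L])
cv2.imwrite('pics/g1.png',cv2.resize(c['img'][150:320,340:480,::-1],None,fx=3.5,fy=3.5,interpolation=cv2.INTER_CUBIC))
E
```

```text
4.37 [ 0.5578 -0.2993  0.0936] [ 1.794e+02 -1.000e-01 -1.185e+02] [-1.   0.4 -1.7] 0.0874 -18.0
[0.567, -0.309, 0.045, -118.4] slide [0.028, -0.085, 0.324] turn -0.001 mm 50
[0.567, -0.309, 0.004, -118.4] slide [-0.0, 0.0, 0.273] turn -0.0 mm 41
[(array([ 0.768, -0.358,  0.013]), 0.75), (array([ 0.387, -0.248,  0.025]), 0.72), (array([ 0.593, -0.255,  0.018]), 0.68), (array([0.584, 0.105, 0.055]), 0.26)]
```

View pics/g1.png

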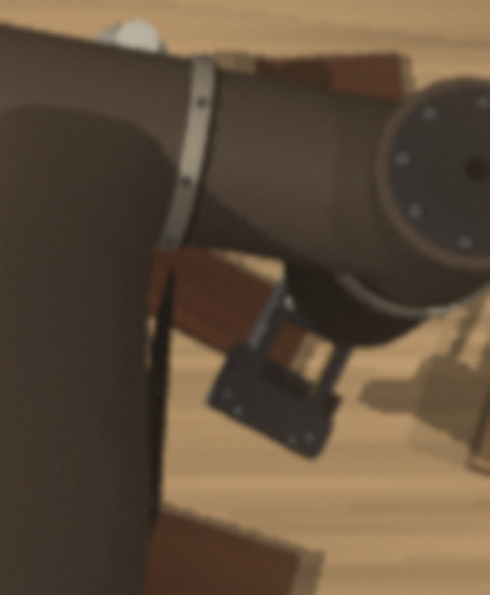

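>>> {"name": "send_rows", "arguments": {
  "moves": [
    {"slide": [0, 0, 0], "turn": 0, "gripper": 1},
    {"slide": [0, 0, 0], "turn": 0, "gripper": 1},
    {"slide": [0, 0, 0], "turn": 0, "gripper": 1},
    {"slide": [0, 0, 0], "turn": 0, "gripper": 1},
    {"slide": [0, 0, 0], "turn": 0, "gripper": 1}
  ]
}}

```text
time_s: 4.88
tcp_pos: [0.5626, -0.3009, 0.1018]
eef_rot: [-179.9, 0.0, -118.4]
contact_force: [-0.2, 0.2, 0.3]
gripper_width: 0.0879
gripper_force: 0.0
```

Run:
```python
from plan import *
from h import *
n=now(); print(get_state()['joints'].round(1))
plan([n,[.567,-.309,.045,-118.4],[.567,-.309,.004,-118.4]])
c=optics.capture('side'); save(c,'s2.png')
```

```text
4.88 [ 0.5626 -0.3009  0.1018] [-179.9    0.  -118.4] [-0.2  0.2  0.3] 0.0879 -18.0
[-10.6  22.8 -13.3   0.  -53.7 -17.7]
[0.567, -0.309, 0.045, -118.4] slide [0.034, -0.052, 0.378] turn 0.0 mm 58
[0.567, -0.309, 0.004, -118.4] slide [-0.0, 0.0, 0.273] turn -0.0 mm 41
```

View pics/s2.png

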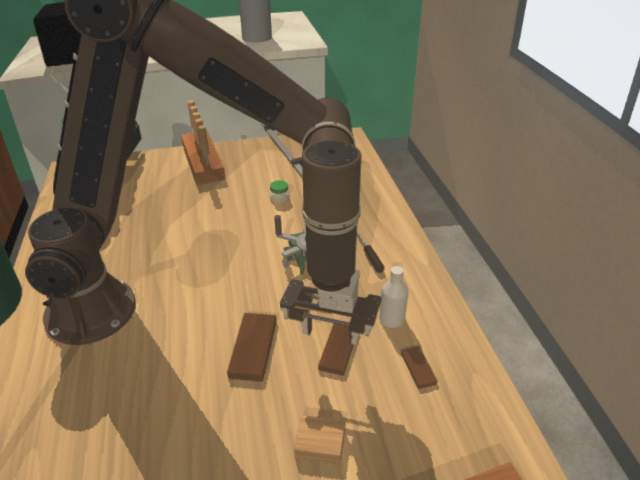

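>>> {"name": "send_rows", "arguments": {
  "moves": [
    {"slide": [0.03, -0.05, 0.15], "turn": 0, "gripper": 1},
    {"slide": [0.034, -0.052, 0.38], "turn": 0, "gripper": 1},
    {"slide": [0.034, -0.052, 0.55], "turn": 0, "gripper": 1},
    {"slide": [0.034, -0.052, 0.656], "turn": 0, "gripper": 1},
    {"slide": [0.034, -0.052, 0.656], "turn": 0, "gripper": 1}
  ]
}}

```text
time_s: 5.35
tcp_pos: [0.5658, -0.3089, 0.0014]
eef_rot: [179.9, -0.1, -118.3]
contact_force: [-1.4, -0.5, 0.1]
gripper_width: 0.0875
gripper_force: 0.0
```

>>> {"name": "send_rows", "arguments": {
  "moves": [
    {"slide": [0, 0, 0], "turn": 0, "gripper": 0.4},
    {"slide": [0, 0, 0], "turn": 0, "gripper": 0.4},
    {"slide": [0, 0, 0], "turn": 0, "gripper": 0.4},
    {"slide": [0, 0, 0], "turn": 0, "gripper": 0.4},
    {"slide": [0, 0, 0], "turn": 0, "gripper": 0.4}
  ],
  "newtons": 20
}}

```text
time_s: 5.77
tcp_pos: [0.5665, -0.309, 0.0023]
eef_rot: [180.0, -0.0, -118.4]
contact_force: [-0.8, 1.0, 2.4]
gripper_width: 0.0598
gripper_force: 15.7
```

Run:
```python
from plan import *
n=now()
```

```text
5.77 [ 0.5665 -0.309   0.0023] [ 180.    -0.  -118.4] [-0.8  1.   2.4] 0.0598 -17.0
```

Run:
```python
from plan import *
n=now()
def C(x,y,z): return [round(.598-.0958*x-.9954*y,4),round(.086+.9954*x-.0958*y,4),z,-84.5]
plan([n,[.567,-.309,.12,-118.4],[.60,-.19,.12,-90],C(-.188,0,.12),C(-.188,0,.012),C(-.188,0,.0035),C(-.13,0,.0035),C(-.074,0,.0035)])
```

```text
5.77 [ 0.5665 -0.309   0.0023] [ 180.    -0.  -118.4] [-0.8  1.   2.4] 0.0598 -17.0
[0.567, -0.309, 0.12, -118.4] slide [-0.002, -0.003, -0.785] turn 0.0 mm 118
[0.6, -0.19, 0.12, -90] slide [-0.802, 0.184, -0.0] turn -0.316 mm 123
[0.616, -0.1011, 0.12, -84.5] slide [-0.593, -0.107, -0.0] turn -0.061 mm 90
[0.616, -0.1011, 0.012, -84.5] slide [0.0, -0.0, 0.72] turn -0.0 mm 108
[0.616, -0.1011, 0.0035, -84.5] slide [0.0, -0.0, 0.057] turn -0.0 mm 8
[0.6105, -0.0434, 0.0035, -84.5] slide [-0.386, -0.0, -0.0] turn -0.0 mm 58
[0.6051, 0.0123, 0.0035, -84.5] slide [-0.373, 0.0, -0.0] turn -0.0 mm 56
```

>>> {"name": "send_rows", "arguments": {
  "moves": [
    {"slide": [0, 0, -0.05], "turn": 0, "gripper": 0.4},
    {"slide": [0, 0, -0.2], "turn": 0, "gripper": 0.4},
    {"slide": [0, 0, -0.4], "turn": 0, "gripper": 0.4},
    {"slide": [0, 0, -0.6], "turn": 0, "gripper": 0.4},
    {"slide": [0, 0, -0.78], "turn": 0, "gripper": 0.4}
  ],
  "newtons": 40
}}

```text
time_s: 6.18
tcp_pos: [0.5665, -0.309, 0.1213]
eef_rot: [-180.0, -0.0, -118.4]
contact_force: [0.6, 0.1, -1.2]
gripper_width: 0.0594
gripper_force: 39.9
```

>>> {"name": "send_rows", "arguments": {
  "moves": [
    {"slide": [-0.16, 0.04, 0], "turn": -0.064, "gripper": 0.4},
    {"slide": [-0.32, 0.08, 0], "turn": -0.128, "gripper": 0.4},
    {"slide": [-0.48, 0.12, 0], "turn": -0.19, "gripper": 0.4},
    {"slide": [-0.64, 0.15, 0], "turn": -0.255, "gripper": 0.4},
    {"slide": [-0.802, 0.184, 0], "turn": -0.316, "gripper": 0.4}
  ]
}}

```text
time_s: 6.6
tcp_pos: [0.5995, -0.189, 0.1198]
eef_rot: [-180.0, 0.0, -89.7]
contact_force: [-0.2, 0.2, -1.5]
gripper_width: 0.0595
gripper_force: 39.9
```

>>> {"name": "send_rows", "arguments": {
  "moves": [
    {"slide": [-0.2, -0.035, 0], "turn": -0.02, "gripper": 0.4},
    {"slide": [-0.4, -0.07, 0], "turn": -0.04, "gripper": 0.4},
    {"slide": [-0.593, -0.107, 0], "turn": -0.061, "gripper": 0.4},
    {"slide": [-0.593, -0.107, 0], "turn": -0.061, "gripper": 0.4},
    {"slide": [-0.593, -0.107, 0], "turn": -0.061, "gripper": 0.4}
  ]
}}

```text
time_s: 7.02
tcp_pos: [0.6157, -0.0994, 0.1196]
eef_rot: [-180.0, 0.0, -84.3]
contact_force: [0.2, -0.3, -1.6]
gripper_width: 0.0595
gripper_force: 39.9
```

Run:
```python
from plan import *
from h import *
n=now()
def C(x,y,z): return [round(.598-.0958*x-.9954*y,4),round(.086+.9954*x-.0958*y,4),z,-84.5]
plan([n,C(-.188,0,.012)])
c=optics.capture('side')
cv2.imwrite('pics/s3.png',cv2.resize(c['img'][190:390,230:430,::-1],None,fx=3,fy=3,interpolation=cv2.INTER_CUBIC))
```

```text
7.02 [ 0.6157 -0.0994  0.1196] [-180.     0.   -84.3] [ 0.2 -0.3 -1.6] 0.0595 -3.0
[0.616, -0.1011, 0.012, -84.5] slide [0.011, -0.001, 0.718] turn 0.002 mm 108
```

View pics/s3.png

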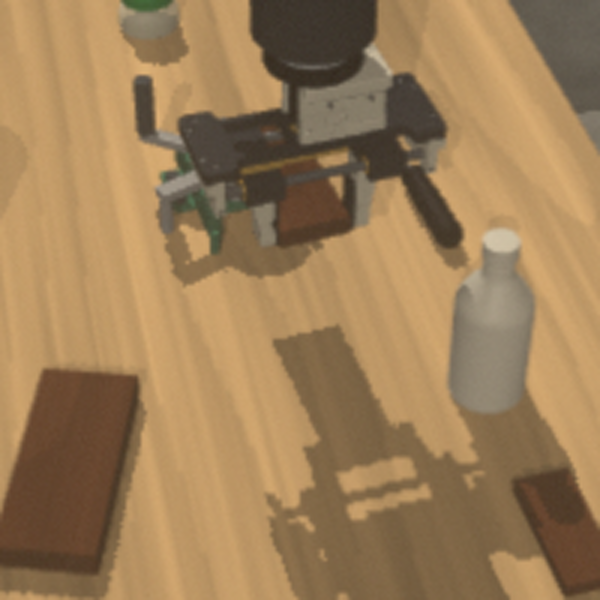

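>>> {"name": "send_rows", "arguments": {
  "moves": [
    {"slide": [0.011, 0, 0.2], "turn": 0.002, "gripper": 0.4},
    {"slide": [0.011, 0, 0.4], "turn": 0.002, "gripper": 0.4},
    {"slide": [0.011, 0, 0.6], "turn": 0.002, "gripper": 0.4},
    {"slide": [0.011, 0, 0.72], "turn": 0.002, "gripper": 0.4},
    {"slide": [0.011, 0, 0.77], "turn": 0.002, "gripper": 0.4}
  ]
}}

```text
time_s: 7.48
tcp_pos: [0.6128, -0.1042, 0.0015]
eef_rot: [179.7, -0.0, -84.7]
contact_force: [-23.9, 8.4, 61.1]
gripper_width: 0.0597
gripper_force: 40.1
```

>>> {"name": "send_rows", "arguments": {
  "moves": [
    {"slide": [-0.05, 0, 0.0], "turn": 0, "gripper": 0.4},
    {"slide": [-0.1, 0, 0.0], "turn": 0, "gripper": 0.4},
    {"slide": [-0.15, 0, 0.0], "turn": 0, "gripper": 0.4},
    {"slide": [-0.2, 0, 0.0], "turn": 0, "gripper": 0.4},
    {"slide": [-0.2, 0, 0.0], "turn": 0, "gripper": 0.4}
  ],
  "newtons": 20
}}

```text
time_s: 7.9
tcp_pos: [0.6131, -0.0715, 0.0044]
eef_rot: [-179.9, 0.0, -84.6]
contact_force: [0.6, -0.3, -1.4]
gripper_width: 0.0597
gripper_force: 19.9
```

Run:
```python
from plan import *
from h import *
n=now()
def C(x,y,z): return [round(.598-.0958*x-.9954*y,4),round(.086+.9954*x-.0958*y,4),z,-84.5]
plan([n,C(-.1,0,.0035)])
c=optics.capture('top')
cv2.imwrite('pics/t3.png',cv2.resize(c['img'][180:300,200:360,::-1],None,fx=4.5,fy=4.5,interpolation=cv2.INTER_CUBIC))
```

```text
7.9 [ 0.6131 -0.0715  0.0044] [-179.9    0.   -84.6] [ 0.6 -0.3 -1.4] 0.0597 -6.0
[0.6076, -0.0135, 0.0035, -84.5] slide [-0.388, 0.0, 0.006] turn -0.001 mm 58
```

View pics/t3.png

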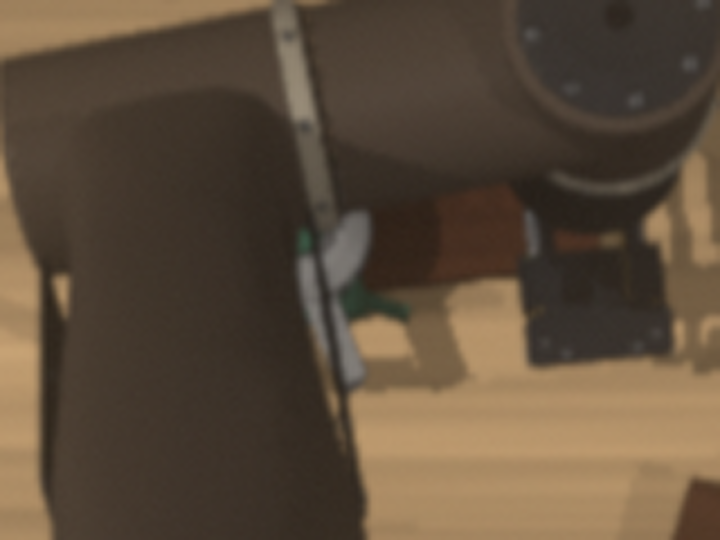

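>>> {"name": "send_rows", "arguments": {
  "moves": [
    {"slide": [-0.08, 0, 0.0], "turn": 0, "gripper": 0.4},
    {"slide": [-0.16, 0, 0.0], "turn": 0, "gripper": 0.4},
    {"slide": [-0.24, 0, 0.0], "turn": 0, "gripper": 0.4},
    {"slide": [-0.32, 0, 0.0], "turn": 0, "gripper": 0.4},
    {"slide": [-0.388, 0, 0.0], "turn": 0, "gripper": 0.4}
  ]
}}

```text
time_s: 8.37
tcp_pos: [0.6072, -0.0133, 0.0037]
eef_rot: [-180.0, 0.0, -84.6]
contact_force: [-0.5, -1.0, -1.2]
gripper_width: 0.06
gripper_force: 19.9
```

>>> {"name": "send_rows", "arguments": {
  "moves": [
    {"slide": [-0.04, 0, 0.0], "turn": 0, "gripper": 0.4},
    {"slide": [-0.08, 0, 0.0], "turn": 0, "gripper": 0.4},
    {"slide": [-0.12, 0, 0.0], "turn": 0, "gripper": 0.4},
    {"slide": [-0.16, 0, 0.0], "turn": 0, "gripper": 0.4},
    {"slide": [-0.16, 0, 0.0], "turn": 0, "gripper": 0.4}
  ]
}}

```text
time_s: 8.78
tcp_pos: [0.6051, 0.0099, 0.0037]
eef_rot: [-180.0, 0.0, -84.6]
contact_force: [0.1, -0.3, -3.2]
gripper_width: 0.0599
gripper_force: 20.0
```

>>> {"name": "send_rows", "arguments": {
  "moves": [
    {"slide": [0, 0, 0], "turn": 0, "gripper": 0.9},
    {"slide": [0, 0, 0], "turn": 0, "gripper": 0.9},
    {"slide": [0, 0, 0], "turn": 0, "gripper": 0.9},
    {"slide": [0, 0, -0.15], "turn": 0, "gripper": 0.9},
    {"slide": [0, 0, -0.3], "turn": 0, "gripper": 0.9}
  ]
}}

```text
time_s: 9.2
tcp_pos: [0.604, 0.0082, 0.0479]
eef_rot: [179.8, -0.0, -84.7]
contact_force: [0.7, 0.1, 0.4]
gripper_width: 0.0783
gripper_force: 0.0
```

>>> {"name": "send_rows", "arguments": {
  "moves": [
    {"slide": [0.14, 0, 0], "turn": 0, "gripper": 0},
    {"slide": [0.28, 0, 0], "turn": 0, "gripper": 0},
    {"slide": [0.28, 0, 0], "turn": 0, "gripper": 0},
    {"slide": [0.28, 0, 0], "turn": 0, "gripper": 0},
    {"slide": [0.28, 0, 0.1], "turn": 0, "gripper": 0}
  ]
}}

```text
time_s: 9.62
tcp_pos: [0.6111, -0.0329, 0.0361]
eef_rot: [-179.7, 0.0, -84.7]
contact_force: [0.6, -0.4, -0.3]
gripper_width: 0.0511
gripper_force: 0.0
```

Run:
```python
from plan import *
from h import *
n=now()
def C(x,y,z): return [round(.598-.0958*x-.9954*y,4),round(.086+.9954*x-.0958*y,4),z,-84.5]
plan([n,C(-.118,0,.009),C(-.095,0,.009),C(-.079,0,.009)])
```

```text
9.62 [ 0.6111 -0.0329  0.0361] [-179.7    0.   -84.7] [ 0.6 -0.4 -0.3] 0.0511 -10.0
[0.6093, -0.0315, 0.009, -84.5] slide [-0.01, 0.011, 0.181] turn -0.002 mm 27
[0.6071, -0.0086, 0.009, -84.5] slide [-0.153, -0.0, -0.0] turn -0.0 mm 23
[0.6056, 0.0074, 0.009, -84.5] slide [-0.107, -0.0, -0.0] turn -0.0 mm 16
```

>>> {"name": "send_rows", "arguments": {
  "moves": [
    {"slide": [0, 0, 0.08], "turn": 0, "gripper": 0},
    {"slide": [0, 0, 0.16], "turn": 0, "gripper": 0},
    {"slide": [0, 0, 0.18], "turn": 0, "gripper": 0},
    {"slide": [0, 0, 0.18], "turn": 0, "gripper": 0},
    {"slide": [0, 0, 0.18], "turn": 0, "gripper": 0}
  ]
}}

```text
time_s: 10.03
tcp_pos: [0.609, -0.0326, 0.0063]
eef_rot: [180.0, -0.0, -84.6]
contact_force: [0.4, -0.5, 0.3]
gripper_width: 0.0177
gripper_force: 0.0
```

>>> {"name": "send_rows", "arguments": {
  "moves": [
    {"slide": [-0.02, 0, 0], "turn": 0, "gripper": 0},
    {"slide": [-0.04, 0, 0], "turn": 0, "gripper": 0},
    {"slide": [-0.06, 0, 0], "turn": 0, "gripper": 0},
    {"slide": [-0.08, 0, 0], "turn": 0, "gripper": 0},
    {"slide": [-0.1, 0, 0], "turn": 0, "gripper": 0}
  ]
}}

```text
time_s: 10.45
tcp_pos: [0.6078, -0.0174, 0.007]
eef_rot: [-180.0, 0.0, -84.6]
contact_force: [-0.4, 0.6, 0.1]
gripper_width: 0.0004
gripper_force: 0.0
```

>>> {"name": "send_rows", "arguments": {
  "moves": [
    {"slide": [-0.02, 0, 0], "turn": 0, "gripper": 0},
    {"slide": [-0.04, 0, 0], "turn": 0, "gripper": 0},
    {"slide": [-0.06, 0, 0], "turn": 0, "gripper": 0},
    {"slide": [-0.08, 0, 0], "turn": 0, "gripper": 0},
    {"slide": [-0.1, 0, 0], "turn": 0, "gripper": 0}
  ]
}}

```text
time_s: 10.87
tcp_pos: [0.6063, -0.0028, 0.0068]
eef_rot: [-180.0, -0.0, -84.6]
contact_force: [-0.2, -1.1, 2.0]
gripper_width: 0.0003
gripper_force: 1.0
```

>>> {"name": "send_rows", "arguments": {
  "moves": [
    {"slide": [-0.01, 0, 0], "turn": 0, "gripper": 0},
    {"slide": [-0.02, 0, 0], "turn": 0, "gripper": 0},
    {"slide": [-0.03, 0, 0], "turn": 0, "gripper": 0},
    {"slide": [-0.04, 0, 0], "turn": 0, "gripper": 0},
    {"slide": [-0.05, 0, 0], "turn": 0, "gripper": 0}
  ]
}}

```text
time_s: 11.28
tcp_pos: [0.6055, 0.0046, 0.0067]
eef_rot: [180.0, -0.0, -84.6]
contact_force: [0.5, -2.0, 1.3]
gripper_width: 0.0003
gripper_force: 1.0
```

>>> {"name": "send_rows", "arguments": {
  "moves": [
    {"slide": [-0.005, 0, 0], "turn": 0, "gripper": 0},
    {"slide": [-0.01, 0, 0], "turn": 0, "gripper": 0},
    {"slide": [-0.015, 0, 0], "turn": 0, "gripper": 0},
    {"slide": [-0.02, 0, 0], "turn": 0, "gripper": 0},
    {"slide": [-0.02, 0, 0], "turn": 0, "gripper": 0}
  ]
}}

```text
time_s: 11.7
tcp_pos: [0.6051, 0.006, 0.0067]
eef_rot: [180.0, -0.1, -84.6]
contact_force: [2.2, -10.1, 1.3]
gripper_width: 0.0005
gripper_force: 5.4
```

Force rises near the predicted home. I'll push a little more to confirm.

>>> {"name": "send_rows", "arguments": {
  "moves": [
    {"slide": [-0.005, 0, 0], "turn": 0, "gripper": 0},
    {"slide": [-0.01, 0, 0], "turn": 0, "gripper": 0},
    {"slide": [-0.01, 0, 0], "turn": 0, "gripper": 0},
    {"slide": [-0.01, 0, 0], "turn": 0, "gripper": 0},
    {"slide": [-0.01, 0, 0], "turn": 0, "gripper": 0}
  ]
}}

```text
time_s: 12.12
tcp_pos: [0.605, 0.0061, 0.0067]
eef_rot: [179.9, -0.2, -84.7]
contact_force: [5.3, -17.6, 1.0]
gripper_width: 0.0006
gripper_force: 9.1
```

>>> {"name": "send_rows", "arguments": {
  "moves": [
    {"slide": [0.07, 0, 0], "turn": 0, "gripper": 0},
    {"slide": [0.15, 0, 0], "turn": 0, "gripper": 0},
    {"slide": [0.15, 0, -0.25], "turn": 0, "gripper": 0},
    {"slide": [0.15, 0, -0.5], "turn": 0, "gripper": 0.4},
    {"slide": [0.15, 0, -0.75], "turn": 0, "gripper": 0.7}
  ]
}}

```text
time_s: 12.53
tcp_pos: [0.6065, -0.014, 0.1197]
eef_rot: [179.9, 0.0, -84.7]
contact_force: [1.6, 0.7, -0.5]
gripper_width: 0.0089
gripper_force: 0.0
```

>>> {"name": "send_rows", "arguments": {
  "moves": [
    {"slide": [0, 0, -0.25], "turn": -0.07, "gripper": 0.7},
    {"slide": [0, 0, -0.32], "turn": -0.14, "gripper": 0.7},
    {"slide": [0, 0, -0.32], "turn": -0.21, "gripper": 0.7},
    {"slide": [0, 0, -0.32], "turn": -0.28, "gripper": 0.7},
    {"slide": [0, 0, -0.32], "turn": -0.35, "gripper": 0.7}
  ]
}}

```text
time_s: 12.95
tcp_pos: [0.6071, -0.0134, 0.1675]
eef_rot: [-179.9, 0.0, -52.8]
contact_force: [0.6, 0.6, 0.1]
gripper_width: 0.0416
gripper_force: 0.0
```

Run:
```python
from plan import *
from h import *
n=now()
plan([n,[.5175,.1443,.165,-36.3],[.5175,.1443,.08,-36.3]])
for k in ['top','side']:
    c=optics.capture(k)
    print(k,[(np.round(r['location'],3),round(r['p'],2)) for r in optics.look_for(k,'jaw_plate')])
    if k=='top': print(w2pix(c,[[.5175,.1443,.115],[.598,.085,.077],[.6046,.016,.018]])); cv2.imwrite('pics/t4.png',cv2.resize(c['img'][180:300,200:360,::-1],None,fx=4.5,fy=4.5,interpolation=cv2.INTER_CUBIC))
```

```text
12.95 [ 0.6071 -0.0134  0.1675] [-179.9    0.   -52.8] [0.6 0.6 0.1] 0.0416 20.0
[0.5175, 0.1443, 0.165, -36.3] slide [-1.199, -0.159, 0.017] turn -0.184 mm 181
[0.5175, 0.1443, 0.08, -36.3] slide [0.0, -0.0, 0.567] turn -0.0 mm 85
top [(array([ 0.754, -0.35 ,  0.014]), 0.93), (array([ 0.396, -0.206,  0.021]), 0.9), (array([0.602, 0.033, 0.02 ]), 0.77), (array([0.553, 0.403, 0.05 ]), 0.68)]
[[237.75430941 259.61483245]
 [264.43132189 228.98297752]
 [293.15999263 230.82747002]]
side [(array([ 0.752, -0.354,  0.012]), 0.84), (array([ 0.398, -0.228,  0.024]), 0.7), (array([0.601, 0.028, 0.016]), 0.63), (array([0.568, 0.066, 0.055]), 0.18)]
```

View pics/t4.png

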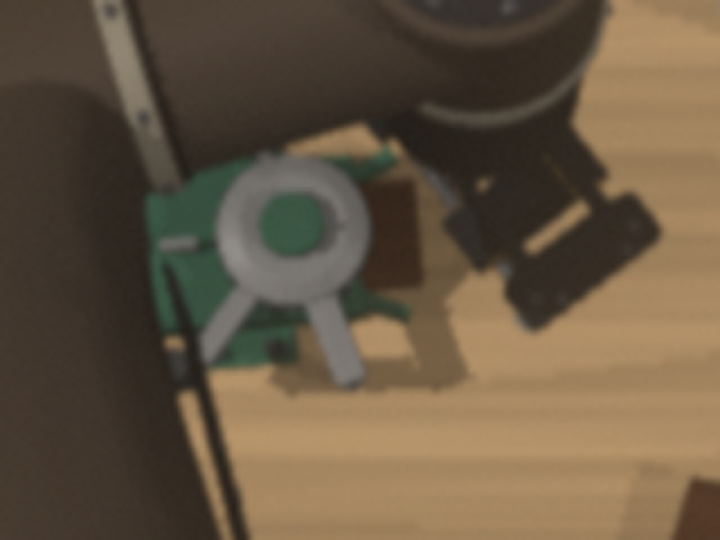

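>>> {"name": "send_rows", "arguments": {
  "moves": [
    {"slide": [-0.24, -0.03, 0], "turn": -0.05, "gripper": 0.7},
    {"slide": [-0.48, -0.06, 0], "turn": -0.1, "gripper": 0.7},
    {"slide": [-0.72, -0.1, 0], "turn": -0.15, "gripper": 0.7},
    {"slide": [-0.96, -0.14, 0], "turn": -0.184, "gripper": 0.7},
    {"slide": [-1, -0.16, 0], "turn": -0.184, "gripper": 0.7}
  ]
}}

```text
time_s: 13.57
tcp_pos: [0.5344, 0.1242, 0.1673]
eef_rot: [-180.0, 0.0, -36.4]
contact_force: [-0.2, -0.0, -0.4]
gripper_width: 0.0616
gripper_force: 0.0
```

Run:
```python
from plan import *
n=now()
plan([n,[.5175,.1443,.15,-36.3],[.5175,.1443,.08,-36.3]])
```

```text
13.57 [0.5344 0.1242 0.1673] [-180.     0.   -36.4] [-0.2 -0.  -0.4] 0.0616 20.0
[0.5175, 0.1443, 0.15, -36.3] slide [-0.17, -0.041, 0.115] turn -0.002 mm 31
[0.5175, 0.1443, 0.08, -36.3] slide [0.0, -0.0, 0.467] turn -0.0 mm 70
```

>>> {"name": "send_rows", "arguments": {
  "moves": [
    {"slide": [-0.17, -0.041, 0], "turn": 0, "gripper": 0.7},
    {"slide": [-0.17, -0.041, 0.12], "turn": 0, "gripper": 0.7},
    {"slide": [-0.17, -0.041, 0.3], "turn": 0, "gripper": 0.7},
    {"slide": [-0.17, -0.041, 0.5], "turn": 0, "gripper": 0.7},
    {"slide": [-0.17, -0.041, 0.575], "turn": 0, "gripper": 0.7}
  ]
}}

```text
time_s: 13.98
tcp_pos: [0.5176, 0.1404, 0.0775]
eef_rot: [179.8, 0.1, -36.8]
contact_force: [-0.5, -0.4, -0.8]
gripper_width: 0.0613
gripper_force: 0.0
```

>>> {"name": "send_rows", "arguments": {
  "moves": [
    {"slide": [0, 0, 0], "turn": 0, "gripper": 0.1},
    {"slide": [0, 0, 0], "turn": 0, "gripper": 0.1},
    {"slide": [0, 0, 0], "turn": 0, "gripper": 0.1},
    {"slide": [0, 0, 0], "turn": 0, "gripper": 0.1},
    {"slide": [0, 0, 0], "turn": 0, "gripper": 0.1}
  ],
  "newtons": 8
}}

```text
time_s: 14.4
tcp_pos: [0.5203, 0.1415, 0.0821]
eef_rot: [-179.9, -0.0, -36.6]
contact_force: [0.3, -0.6, 0.7]
gripper_width: 0.0336
gripper_force: 0.0
```

>>> {"name": "send_rows", "arguments": {
  "moves": [
    {"slide": [0, 0, 0], "turn": 0, "gripper": 0.1},
    {"slide": [0, 0, 0], "turn": 0, "gripper": 0.1},
    {"slide": [0, 0, 0], "turn": 0, "gripper": 0.1},
    {"slide": [0, 0, 0], "turn": 0, "gripper": 0.1},
    {"slide": [0, 0, 0], "turn": 0, "gripper": 0.1}
  ]
}}

```text
time_s: 14.82
tcp_pos: [0.5197, 0.1412, 0.0814]
eef_rot: [-180.0, -0.0, -36.6]
contact_force: [-1.9, -0.8, 6.2]
gripper_width: 0.0177
gripper_force: 8.0
```

>>> {"name": "send_rows", "arguments": {
  "moves": [
    {"slide": [0.003, 0.056, 0], "turn": -0.056, "gripper": 0.1},
    {"slide": [0.012, 0.111, 0], "turn": -0.111, "gripper": 0.1},
    {"slide": [0.025, 0.166, 0], "turn": -0.167, "gripper": 0.1},
    {"slide": [0.042, 0.219, 0], "turn": -0.222, "gripper": 0.1},
    {"slide": [0.064, 0.271, 0], "turn": -0.278, "gripper": 0.1}
  ]
}}

```text
time_s: 15.23
tcp_pos: [0.5036, 0.1035, 0.0814]
eef_rot: [-179.9, -0.1, -11.3]
contact_force: [0.4, 3.1, 3.1]
gripper_width: 0.0176
gripper_force: 8.0
```

>>> {"name": "send_rows", "arguments": {
  "moves": [
    {"slide": [0.003, 0.056, 0], "turn": -0.056, "gripper": 0.1},
    {"slide": [0.012, 0.111, 0], "turn": -0.111, "gripper": 0.1},
    {"slide": [0.025, 0.166, 0], "turn": -0.167, "gripper": 0.1},
    {"slide": [0.042, 0.219, 0], "turn": -0.222, "gripper": 0.1},
    {"slide": [0.064, 0.271, 0], "turn": -0.278, "gripper": 0.1}
  ]
}}

```text
time_s: 15.65
tcp_pos: [0.5049, 0.0616, 0.0814]
eef_rot: [-179.9, -0.1, 13.7]
contact_force: [-0.5, 4.2, 1.8]
gripper_width: 0.0176
gripper_force: 8.0
```

Run:
```python
from plan import *
n=now()
d=np.array(n[:2])-[.598,.085];r=np.hypot(*d);a=np.degrees(np.arctan2(d[1],d[0]))%360;print(r,a)
T=218.2
for f in (.25,.5,.75,1):
    t=np.radians(a+(T-a)*f); plan([n,[.598+r*np.cos(t),.085+r*np.sin(t),n[2],n[3]+(T-a)*f]])
```

```text
15.65 [0.5049 0.0616 0.0814] [-1.799e+02 -1.000e-01  1.370e+01] [-0.5  4.2  1.8] 0.0176 75.0
0.0959842687370985 194.1311418113085
[np.float64(0.5078895964205177), np.float64(0.05193801258637994), np.float64(0.0813991459546555), np.float64(19.758290377227645)] slide [0.004, 0.067, -0.0] turn -0.067 mm 10
[np.float64(0.5118518623143707), np.float64(0.04267414243877137), np.float64(0.0813991459546555), np.float64(25.775504924400515)] slide [0.015, 0.133, -0.0] turn -0.134 mm 20
[np.float64(0.5167634040397239), np.float64(0.03387666558427158), np.float64(0.0813991459546555), np.float64(31.792719471573385)] slide [0.033, 0.198, -0.0] turn -0.201 mm 30
[np.float64(0.5225701007765509), np.float64(0.025642522390722698), np.float64(0.0813991459546555), np.float64(37.809934018746254)] slide [0.057, 0.261, -0.0] turn -0.267 mm 40
```

>>> {"name": "send_rows", "arguments": {
  "moves": [
    {"slide": [0.004, 0.067, 0], "turn": -0.067, "gripper": 0.1},
    {"slide": [0.015, 0.133, 0], "turn": -0.134, "gripper": 0.1},
    {"slide": [0.033, 0.198, 0], "turn": -0.2, "gripper": 0.1},
    {"slide": [0.053, 0.252, 0], "turn": -0.256, "gripper": 0.1},
    {"slide": [0.053, 0.252, 0], "turn": -0.256, "gripper": 0.1}
  ]
}}

```text
time_s: 16.07
tcp_pos: [0.5226, 0.026, 0.0814]
eef_rot: [179.9, -0.1, 36.7]
contact_force: [2.9, 0.9, 1.7]
gripper_width: 0.0176
gripper_force: 8.0
```

Run:
```python
from plan import *
from h import *
n=now()
d=np.array(n[:2])-[.598,.085];print(np.hypot(*d),np.degrees(np.arctan2(d[1],d[0]))%360)
for k in ['top','side']:
    c=optics.capture(k)
    print(w2pix(c,[.598,.085,.05])); 
    u,v=map(int,w2pix(c,[.598,.085,.05])[0])
    b=cv2.resize(c['img'][v-50:v+60,u-50:u+50,::-1],None,fx=3.6,fy=4,interpolation=cv2.INTER_CUBIC)
    L=b if k=='top' else np.hstack([L,b])
cv2.imwrite('pics/t5.png',L)
```

```text
16.07 [0.5226 0.026  0.0814] [ 1.799e+02 -1.000e-01  3.670e+01] [2.9 0.9 1.7] 0.0176 102.0
0.09572333210333933 218.0713865019435
[[265.09473006 231.0421854 ]]
[[310.81902317 244.04100585]]
```

View pics/t5.png

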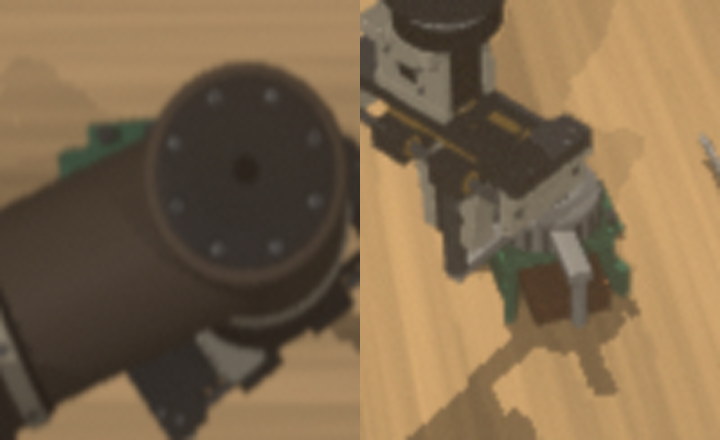

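>>> {"name": "send_rows", "arguments": {
  "moves": [
    {"slide": [0, 0, 0], "turn": 0, "gripper": 0.35},
    {"slide": [0, 0, 0], "turn": 0, "gripper": 0.5},
    {"slide": [0, 0, 0], "turn": 0, "gripper": 0.6},
    {"slide": [0, 0, 0], "turn": 0, "gripper": 0.6},
    {"slide": [0, 0, 0], "turn": 0, "gripper": 0.6}
  ]
}}

```text
time_s: 16.58
tcp_pos: [0.5203, 0.0262, 0.0807]
eef_rot: [-180.0, 0.0, 36.5]
contact_force: [-0.9, 0.1, -0.2]
gripper_width: 0.0455
gripper_force: 0.0
```

>>> {"name": "send_rows", "arguments": {
  "moves": [
    {"slide": [0, 0, -0.15], "turn": 0, "gripper": 0.6},
    {"slide": [0, 0, -0.35], "turn": 0, "gripper": 0.6},
    {"slide": [0, 0, -0.6], "turn": 0, "gripper": 0.6},
    {"slide": [0, 0, -0.8], "turn": 0, "gripper": 0.6},
    {"slide": [0, 0, -1], "turn": 0, "gripper": 0.6}
  ]
}}

```text
time_s: 17.0
tcp_pos: [0.5205, 0.0261, 0.2327]
eef_rot: [180.0, -0.0, 36.5]
contact_force: [0.2, 0.1, -1.4]
gripper_width: 0.0523
gripper_force: 0.0
```

>>> {"name": "send_rows", "arguments": {
  "moves": [
    {"slide": [-0.25, 0, 0], "turn": 0, "gripper": 0.6},
    {"slide": [-0.5, 0, 0], "turn": 0, "gripper": 0.6},
    {"slide": [-0.5, 0.25, 0], "turn": 0, "gripper": 0.6},
    {"slide": [-0.5, 0.5, 0], "turn": 0, "gripper": 0.6},
    {"slide": [-0.5, 0.75, 0], "turn": 0, "gripper": 0.6}
  ]
}}

```text
time_s: 17.42
tcp_pos: [0.5275, -0.11, 0.2321]
eef_rot: [179.9, -0.1, 36.6]
contact_force: [1.1, 0.7, -0.3]
gripper_width: 0.0528
gripper_force: 0.0
```

Run:
```python
from plan import *
from h import *
n=now()
L=[]
for k in ['top','side']:
    c=optics.capture(k)
    u,v=map(int,w2pix(c,[.598,.085,.05])[0])
    y=np.radians(95.5)
    for j in (1.65,1.75,1.85):
        q=[[.598+r*np.cos(y+j+a),.085+r*np.sin(y+j+a),z] for r,a,z in ((.1,.392,.115),(.084,1.392,.01),(.084,1.392,.057))]
        print(k,j,((w2pix(c,q)-[u-50,v-50])*[3.6,4]).round().tolist())
    L.append(cv2.resize(c['img'][v-50:v+60,u-50:u+50,::-1],None,fx=3.6,fy=4,interpolation=cv2.INTER_CUBIC))
cv2.imwrite('pics/t6.png',np.hstack(L))
```

```text
17.42 [ 0.5275 -0.11    0.2321] [ 1.799e+02 -1.000e-01  3.660e+01] [ 1.1  0.7 -0.3] 0.0528 118.0
top 1.65 [[255.0, 321.0], [303.0, 212.0], [302.0, 199.0]]
top 1.75 [[268.0, 311.0], [302.0, 199.0], [302.0, 185.0]]
top 1.85 [[279.0, 300.0], [301.0, 187.0], [300.0, 172.0]]
side 1.65 [[80.0, 189.0], [206.0, 324.0], [205.0, 269.0]]
side 1.75 [[90.0, 195.0], [217.0, 321.0], [216.0, 267.0]]
side 1.85 [[101.0, 201.0], [227.0, 318.0], [227.0, 264.0]]
```

View pics/t6.png

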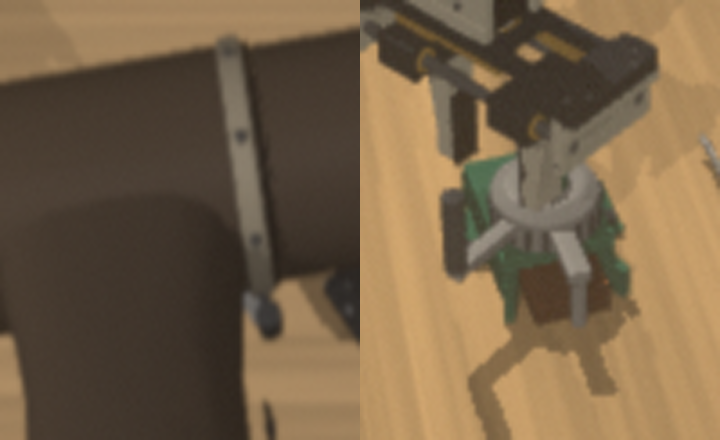

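The side view shows the keeper toe at crop x=220 (predicted 217 for 1.75) and the peg top at x=94 (predicted 90). That puts the collar at about 1.76 rad, with the plate home and the arm clear.

```bash
python3 -c "
from plant import order; print(order.close_job())"
```

```text
the job is handed in; nothing more can be done
None
```

The job is handed in; no verdict came back. From the last pictures and forces, the plate is home against the stop, the collar stands at about 1.76 rad (mark 1.75) with the keeper behind the plate, and the arm touches nothing.

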